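# Aim the bench inspection scope at the chip and click its collar to the mark

### The arm

A 6-joint arm with a two-finger parallel gripper is mounted at the origin on a cart in front of the work surface, level with it; the furniture and walls round the work are solid. World frame = base frame: x ahead of the robot, y to its left, z up, the work surface at z = 0. Lengths are in m, angles in degrees, forces in N, time in s.
With the tool pointing down it reaches from about 0.375 to 0.9 m from the base axis. Payload 3.1 kg.
Tool frame: the origin (TCP) lies where the fingers leave the gripper's body, on its centre line; the fingertips stand 70 mm ahead of it and the grasp point (between the pads) lies 51 mm ahead of it; z points along the fingers, y is the line along which they close (so a half turn about z gives the same grasp; the last joint's range is limited). The gripper opens to 87 mm and grips with 3 to 60 N. Pads are 19 mm wide; open, the fingers measure 117 mm over their backs; the gripper's body (75 mm by 190 mm) begins 51 mm behind the grasp point.
Start: joints at [65.231, 30.224, 82.088, -0, 67.689, -10.227], TCP at [0.157, 0.605, 0.292] pointing down, gripper open.
Joint ranges: [-176.69, 176.69], [-43.24, 126.21], [12.49, 139.97], [-82, 262], [0, 151.66], [-163.58, 163.58]. Speed limits (degrees/s): [159.86, 159.86, 180, 180, 180, 180].

### API

Orientations are given as a 3x3 rotation matrix whose columns are the frame's x, y, z axes.
In Python, from rig import readout, capture, calibration, bot, look_for gives the robot as it stands. The module is installed in compiled form; this text tells all that it offers.
- The arm moves only by the shell command python3 -m pendant 'ROWS'. ROWS is JSON, a list of rows, each a list of 7 numbers: the shift along the tool's x, y, z normalised to -1 to 1, where 1 is 200 mm, then the turn, a rotation vector about the tool's x, y, z normalised to -1 to 1, where 1 is 180 degrees, then the closure, from -1 (fully open) to 1 (shut). In form: [[dx, dy, dz, ax, ay, az, grip], ...]. A call has 1 to 8 rows; each row is the pose to reach, as a shift and turn from the pose commanded when the call began, along the tool's axes at that moment, turning the shorter way round; what a row does not reach only later rows make up. A row lasts 1/10 s, in which the tool goes at most 50 mm and 8.59 degrees, less where a joint would pass 70% of its speed; a pose out of reach is approached as far as the arm can. A call with a number of a shift or a turn outside -1 to 1 is refused whole. A call with a gripper value outside its range is refused whole. The fingers move at their own pace and stop on an object; the grip force is fixed at half the most. Time passes only in rows, so rows that repeat a pose let the fingers close. It gives the time, the measured TCP pose, the force, the opening and the grip force at its end, in the units of the state.
- readout.read_state(): the state, without advancing time (a new reading comes with each control period).
- capture(name): name is "scene" or "top" or "wrist"; returns (picture, depth): 480x640x3 uint8, red, green, blue; 480x640 float32, m along the optical axis (not along the pixel's ray), 0 where there is no reading.
- calibration(name): a dict with "mtx" (3x3 intrinsics, pixels), "T" (4x4, takes a point from camera to world coordinates); the wrist camera has in their place "mount" (4x4, takes a point from camera to tool coordinates, whose origin is the TCP and whose axes are the flange's). Camera axes: x right, y down, z forward; pixel columns grow to the right and rows downward; lengths in m; the calibration is good to about 2 mm. A picture is of the moment at which its call begins: read the wrist's pose just before it. calibration takes no time and is no camera call.
- bot.hand_in(): hands the job in; it is judged then, once.
Trained networks look in the newest picture that a camera, given by its name, has taken for a name from the list of things; names that differ only in an ending like _2 or _b are one class to them, and where a whole thing is asked for, a point or a joint stands for the part that bears it (a point fixed in the world has none). Each returns a list of dicts, best first, with "conf" (0 to 1); they miss things now and then, are a little off and sometimes report something else, mostly with a low value. They report only what shows in the picture. A call takes as long as a camera call. They do not tell look-alikes from the thing itself.
- look_for(thing, camera): "extent" ([left, top, right, bottom] in pixels, round what is visible of it).
The state is a dict: "time_s": time; "joint_positions": joint angles; "qvel": joint speeds; "tau": joint torques, N m; "position": TCP position; "tcp_rot": TCP orientation; "force": force on the tool from outside, world axes, zero at the start; "moment": the same for the moment, N m; "opening": opening from 0.0 (shut) to 1.0 (fully open); "grasp_force": force on a finger pad.
Only numpy, scipy, OpenCV 4.12 (cv2) and the standard library are available. Lean on these libraries where they do the work, as an engineer would, in place of code of your own. Each camera call takes 0.05 s, during which the arm holds its last target. There are 200 camera calls.

### The job

Take the loupe off the circuit board and stand it upright on the desk well clear of the board, without shifting the board or knocking the other things about. Swing the inspection scope's arm round and tilt it down so that its tube looks straight at the chip in the middle of the board, and turn the tube's click collar until its lug has clicked in under the fixed rib.

Things in the scene. Friction and masses are not known exactly. Their poses are not given: they have to be found in the camera images.
- scope_hinge (a point): Where the tilt hinge of the bench inspection scope crosses its column's axis, 260 mm over the desk. The scope: heavy fixed grey base 100 (front to back) x 180 x 25 mm, upright steel column 28 mm thick at its middle, on it a white turret with the hinge, 58 mm wide over its knob. Axes of the turret: the arm points along -x (seen from above), z up is the swivel axis, y the tilt axis.
- scope_turret (a joint): Swivel of the scope's arm about the column (rad). 0: the arm points straight ahead of its base, roughly at the robot; grows as the arm swings to the robot's right, anticlockwise seen from above. Limits -1.0, 2.1. Friction-held: stays where it is let go, moves at about 0.6 N m.
- scope_arm (a joint): Tilt of the scope's arm at scope_hinge (rad). 0: arm level, tube upright; positive: the free end is lowered by this angle and the tube leans as much, its eyepiece away from the column, its lens looking down and back towards the column's foot. Limits -0.6, 0.9. Friction-held: stays where it is let go; moves at about 0.7 (down) or 2.1 (up) N m.
- scope_tube (a point): Point of the tube's optical axis level with the arm (a white bar 18 mm wide, 22 high), 235 mm from scope_hinge along it. z: up the tube, which looks along -z; -x: on along the arm, away from the column; y: along the cross handle. On z: lens end -60 mm (tube 38 mm thick), clamp 52 mm thick from -13 to 13, collar centre 42, eyepiece end 74 (36 thick).
- grip_left (a point): Middle of a rubber end (16 mm thick, 50 mm long, lying along y of scope_tube) of the cross handle, 85 mm from the tube's axis on its +y side: left of the tube when the arm points at the robot. Between the rubber ends the handle is a 12 mm steel rod. Axes as scope_tube.
- grip_right (a point): The same on the other, -y, side of the tube.
- collar_centre (a point): Centre of the tube's click collar (magnification ring), a ribbed black ring 46 mm across and 19 mm high round the tube, between the arm's clamp and the eyepiece. z: the tube's axis, up. The tube is slimmer next to it (40 mm below, 38 above); the clamp's top is 29 mm below this centre, the eyepiece's end 32 mm above.
- scope_collar (a joint): Turn of the collar (rad), growing anticlockwise seen from the eyepiece. It clicks every 20 degrees (0.349 rad): at 0, 0.349, 0.698, 1.047, 1.396, 1.745, 2.094. The marked click, with the collar's lug under the tube's fixed rib, is at 1.396. End stops at -0.17 and 2.3. It takes about 0.1 N m.
- collar_lug (a point): End part of the steel lug (a pin 7 mm thick) that stands out of the collar; this point is 30 mm from the tube's axis, the lug's end 34 mm. It turns with the collar.
- scope_rib (a point): Fixed steel index rib (4 mm wide, standing 3.5 mm proud of the tube) just above the collar, on the side of the tube away from the column; the lug stands straight below it at the marked click.
- chip (a point): Middle of the upper face of the green circuit board, 56 x 76 mm, on four 6 mm feet; its upper face is 8 mm above the desk, small parts stand up to 19 mm. This point, on the biggest of the square black chips, at the board's middle, is 10 mm above the desk. x is along the short side, y along the long side, z up.
- loupe_centre (a point): Centre (half-way up) of the eye loupe, a black tapering cup 38 mm across at its foot, slimmer at the top, 36 mm high, 35 g; at the start it stands on the board over the chip. z: its axis, up. The desk in front of the board (towards the robot) and to its left is free but for the bystanders listed.
- alcohol_bottle_centre (a point): Bystander: standing squeeze bottle, 50 mm thick, 160 mm high with a pointed cap; centre half-way up. It stands under the way of the scope's tube to the board.
- pill_bottle_centre (a point): Bystander: small capped tub, 42 mm thick, 60 mm high; centre half-way up.
- solder_spool_centre (a point): Bystander: spool of solder wire, 60 mm across, 35 mm high; centre half-way up.
- kapton_roll_centre (a point): Bystander: small tape roll lying flat, 49 mm across, 12 mm high; centre half-way up.
- tape_white_centre (a point): Bystander: large white tape roll lying flat, 109 mm across, 48 mm high; centre half-way up.
Things that resemble listed ones, but are neither listed nor needed, are in the scene too. Of the things like the part that bears loupe_centre, leave any that is red; of the rest the smaller one is meant.

How it is judged (in metres and radians):
At the end, for the whole second after the job is handed in: The tube's axis passes within 8 mm of the chip's centre in x and in y of scope_tube; the collar is on its marked click (1.396 rad, within 0.10); the loupe stands upright on the desk, its centre 65 mm or more from the chip's; the board lies within 10 mm of its start; arm and collar rest (x of chip in the frame of scope_tube between -0.008 and 0.008 m and y of chip in the frame of scope_tube between -0.008 and 0.008 m and value of joint scope_collar between 1.2963 and 1.4963 rad and height (world z) of loupe_centre between 0.014 and 0.022 m and angle between loupe_centre's own z axis and vertical below 0.12 rad and horizontal distance between loupe_centre and chip above 0.065 m and distance of chip from where it was at the start of the episode below 0.01 m and velocity of joint scope_turret between -0.03 and 0.03 rad/s and velocity of joint scope_arm between -0.03 and 0.03 rad/s and velocity of joint scope_collar between -0.05 and 0.05 rad/s); the robot touches nothing.
It fails at once if the board is shifted by more than 15 mm (distance of chip from where it was at the start of the episode above 0.015 m).
It fails at once if a bystander is shifted by more than 30 mm or knocked over (distance of any of alcohol_bottle_centre, pill_bottle_centre, solder_spool_centre, kapton_roll_centre, tape_white_centre from where it was at the start of the episode above 0.03 m).
It also fails if it takes over 72 s, if anything falls off the work surface, if the arm or the gripper's body presses on something with over 40 N, if the wrist force passes 120 N, or if a joint passes its speed limit or range.

## Working session

There is one attempt and no reset: what is moved stays moved. The work goes in short steps, Python scripts to look and compute and a shell command to move; the robot and the scene stay as the last step left them, time stands still between calls to the robot, and variables do not carry over. Pictures are saved under pics/ and viewed, at most 10 in all, crops included, and the job is handed in when it is done.

```bash
mkdir -p pics
cat > h.py <<'E'
import numpy as np, cv2, sys
from rig import readout, capture, calibration, bot, look_for
def st(): return readout.read_state()
def pose():
    s=st(); T=np.eye(4); T[:3,:3]=np.array(s["tcp_rot"]).reshape(3,3); T[:3,3]=s["position"]; return T
def camT(n):
    c=calibration(n)
    return np.array(c["mtx"]), (np.array(c["T"]) if n!="wrist" else pose()@np.array(c["mount"]))
def cap(n):
    K,T=camT(n); im,d=capture(n); return im,d,K,T
def cloud(d,K,T):
    v,u=np.mgrid[:d.shape[0],:d.shape[1]]
    p=np.stack([(u-K[0,2])/K[0,0]*d,(v-K[1,2])/K[1,1]*d,d],-1)
    P=p@T[:3,:3].T+T[:3,3]; P[d<=0]=np.nan; return P
def proj(p,K,T):
    q=np.linalg.inv(T)@np.append(p,1); return (K@q[:3])[:2]/q[2]
def save(n,im): cv2.imwrite("pics/"+n,im[...,::-1])
E
python3 - <<'E'
from h import *
np.set_printoptions(precision=3,suppress=True)
ims={}
for n in ("scene","top"):
    im,d,K,T=cap(n); P=cloud(d,K,T); np.savez(n+"0.npz",im=im,d=d,K=K,T=T); save(n+"0.png",im)
    print(n,"cam at",T[:3,3])
    for t in ("loupe_centre","chip","scope_tube","scope_turret","scope_collar","collar_lug","grip_left","grip_right","alcohol_bottle_centre","pill_bottle_centre","solder_spool_centre","kapton_roll_centre","tape_white_centre"):
        for r in look_for(t,n)[:3]:
            a,b,c,e=[int(x) for x in r["extent"]]
            print(t,round(r["conf"],2),[a,b,c,e],P[(b+e)//2,(a+c)//2])
print(st()["time_s"])
E
```

```text
scene cam at [-0.059 -0.308  0.62 ]
loupe_centre 0.85 [311, 289, 328, 312] [0.546 0.182 0.045]
loupe_centre 0.85 [237, 306, 254, 330] [0.412 0.272 0.03 ]
loupe_centre 0.63 [353, 306, 370, 337] [0.556 0.077 0.037]
chip 0.62 [301, 300, 340, 321] [0.544 0.178 0.021]
scope_tube 0.53 [367, 179, 388, 198] [0.691 0.149 0.271]
scope_tube 0.17 [305, 301, 340, 320] [0.55  0.176 0.018]
scope_turret 0.91 [353, 179, 389, 210] [0.686 0.159 0.256]
scope_turret 0.42 [293, 339, 317, 359] [0.447 0.135 0.001]
grip_left 0.79 [369, 181, 387, 195] [0.693 0.147 0.271]
grip_right 0.57 [365, 180, 390, 197] [0.691 0.149 0.271]
alcohol_bottle_centre 0.52 [362, 324, 370, 369] [0.473 0.01  0.066]
alcohol_bottle_centre 0.26 [365, 179, 386, 196] [0.699 0.159 0.268]
pill_bottle_centre 0.81 [284, 257, 304, 285] [0.596 0.302 0.045]
solder_spool_centre 0.7 [228, 250, 253, 276] [0.547 0.44  0.034]
kapton_roll_centre 0.74 [292, 343, 318, 359] [0.443 0.132 0.   ]
top cam at [0.476 0.194 1.361]
loupe_centre 0.78 [302, 234, 319, 248] [0.561 0.188 0.036]
loupe_centre 0.73 [260, 293, 279, 312] [0.426 0.278 0.03 ]
loupe_centre 0.56 [347, 225, 369, 245] [0.574 0.081 0.042]
chip 0.78 [288, 222, 328, 264] [0.556 0.192 0.041]
scope_tube 0.96 [311, 109, 463, 227] [0.733 0.011 0.003]
scope_turret 0.87 [307, 107, 465, 224] [0.689 0.048 0.265]
scope_collar 0.47 [436, 149, 462, 177] [ 0.678 -0.052  0.341]
collar_lug 0.74 [437, 149, 463, 178] [ 0.679 -0.054  0.338]
grip_left 0.84 [310, 109, 462, 224] [0.686 0.049 0.27 ]
grip_right 0.96 [313, 106, 463, 226] [0.687 0.044 0.263]
alcohol_bottle_centre 0.83 [380, 258, 407, 284] [0.494 0.014 0.112]
pill_bottle_centre 0.71 [246, 205, 270, 228] [0.614 0.302 0.057]
solder_spool_centre 0.62 [179, 230, 207, 256] [ 0.558  0.454 -0.002]
kapton_roll_centre 0.74 [322, 283, 347, 306] [ 0.443  0.133 -0.001]
tape_white_centre 0.67 [405, 152, 458, 204] [ 0.711 -0.092 -0.001]
1.4
```

Run:
```python
from h import *
a=np.load("top0.npz")["im"]; b=np.load("scene0.npz")["im"]
A=cv2.resize(a[90:330,160:480],(800,600),interpolation=cv2.INTER_CUBIC); save("top_crop.png",A)
B=cv2.resize(b[150:390,210:530],(800,600),interpolation=cv2.INTER_CUBIC); save("scene_crop.png",B)
```

```text
(no output)
```

View pics/top_crop.png

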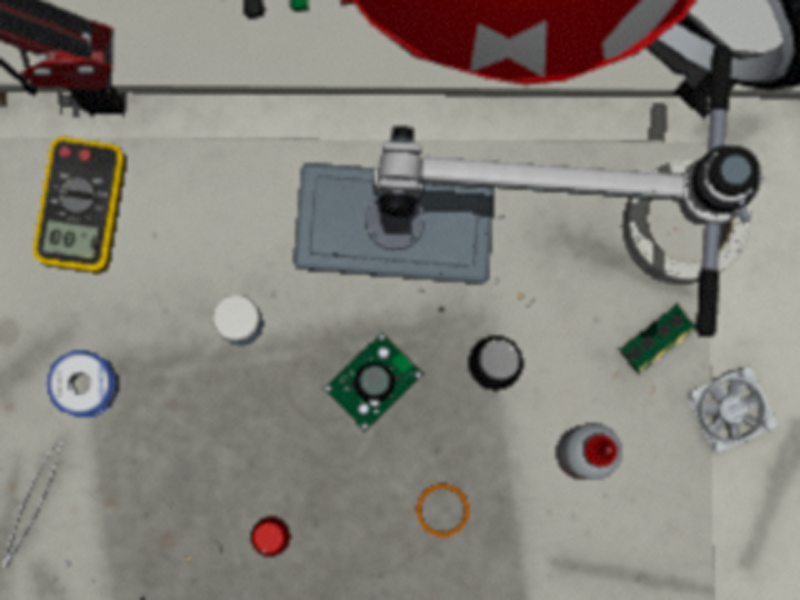

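View pics/scene_crop.png

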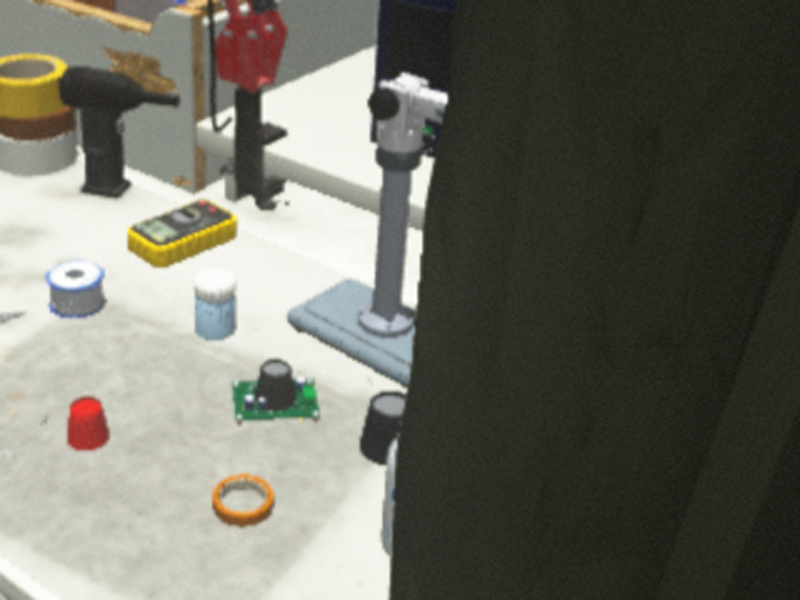

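Loupe-like things in the top picture are the black one on the board (310,241), the red one (269,302) and a bigger black one (358,235). The one on the board is meant: it isn't red, it's smaller, and it stands on the chip. The scope arm points to the robot's right, with the tube at (449,163).

```bash
cat >> h.py <<'E'
from scipy.spatial.transform import Rotation as Ro
np.set_printoptions(precision=4,suppress=True)
def Rdown(yaw):  # tool z down, tool y at world angle yaw(deg)
    a=np.radians(yaw); y=np.array([np.cos(a),np.sin(a),0]); z=np.array([0,0,-1.]); return np.stack([np.cross(y,z),y,z],1)
def row(R,tcp,T0=None):
    T=pose() if T0 is None else T0
    d=T[:3,:3].T@(np.array(tcp)-T[:3,3])/0.2
    w=Ro.from_matrix(T[:3,:3].T@R).as_rotvec()/np.pi
    return np.round(np.r_[d,w],4)
def brow(R,tcp): # choose half turn giving smaller rotation
    c=[row(R,tcp),row(R@np.diag([-1,-1,1.]),tcp)]; return min(c,key=lambda r:np.linalg.norm(r[3:]))
E
python3 - <<'E'
from h import *
z=np.load("top0.npz"); P=cloud(z["d"],z["K"],z["T"]); 
def reg(u0,u1,v0,v1,lo,hi):
    q=P[v0:v1,u0:u1].reshape(-1,3); q=q[(q[:,2]>lo)&(q[:,2]<hi)]; return len(q),q.mean(0),np.median(q,0),q.min(0),q.max(0)
print("loupe top",*reg(295,325,228,255,.036,.06))
print("eyepiece",*reg(430,470,140,185,.32,.36))
print("hinge",*reg(305,335,140,180,.25,.32))
print("rod",*reg(425,475,185,226,.24,.29))
print("arm",*reg(345,420,150,175,.24,.30))
print("board",*reg(285,333,220,268,.004,.014))
print("bottle",*reg(375,412,250,290,.1,.2))
print(pose()); print(calibration("wrist"))
print(brow(Rdown(90),[.535,.187,.25]))
E
```

```text
loupe top 120 [0.5584 0.1895 0.04  ] [0.5583 0.19   0.0397] [0.5449 0.1745 0.0362] [0.5718 0.2034 0.0476]
eyepiece 396 [ 0.6863 -0.0591  0.3365] [ 0.6858 -0.0588  0.339 ] [ 0.6694 -0.0826  0.32  ] [ 0.7059 -0.039   0.345 ]
hinge 544 [0.697  0.1692 0.2692] [0.6977 0.17   0.2702] [0.6682 0.1445 0.25  ] [0.7259 0.1877 0.2777]
rod 316 [ 0.6127 -0.0563  0.2709] [ 0.6118 -0.056   0.2709] [ 0.5781 -0.0656  0.2616] [ 0.6523 -0.0466  0.2786]
arm 831 [0.6947 0.0561 0.2714] [0.6946 0.0561 0.2721] [ 0.6816 -0.014   0.2509] [0.7103 0.125  0.2804]
board 532 [0.5584 0.192  0.0076] [0.5581 0.1943 0.0074] [0.5036 0.1375 0.004 ] [0.6107 0.2446 0.0139]
bottle 167 [0.4959 0.0029 0.1237] [0.4956 0.0036 0.1236] [ 0.4813 -0.0124  0.1   ] [0.5109 0.0148 0.1599]
[[-0.968   0.2511 -0.      0.1569]
 [ 0.2511  0.968  -0.      0.605 ]
 [ 0.     -0.     -1.      0.2922]
 [ 0.      0.      0.      1.    ]]
{'mtx': array([[424.3671,   0.    , 317.5835],
       [  0.    , 424.3671, 240.9758],
       [  0.    ,   0.    ,   1.    ]]), 'mount': array([[-0.0018, -0.9666, -0.2563,  0.0703],
       [ 1.    , -0.0018, -0.0001, -0.0011],
       [-0.0003, -0.2563,  0.9666, -0.0937],
       [ 0.    ,  0.    ,  0.    ,  1.    ]])}
[-2.3548 -1.5481  0.2112 -0.     -0.     -0.0808]
```

```bash
python3 -m pendant '[[-1,-0.66,0.1,0,0,0,-0.3],[-1,-0.66,0.1,0,0,0,-0.3],[-1,-0.66,0.1,0,0,0,-0.3],[-1,-0.66,0.1,0,0,0,-0.3],[-1,-0.66,0.1,0,0,0,-0.3]]'
python3 -m pendant '[[-1,-0.66,0.1,0,0,-0.08,-0.3],[-1,-0.66,0.1,0,0,-0.08,-0.3],[-1,-0.66,0.1,0,0,-0.08,-0.3],[-1,-0.66,0.1,0,0,-0.08,-0.3],[-1,-0.66,0.1,0,0,-0.08,-0.3],[-1,-0.66,0.1,0,0,-0.08,-0.3]]'
python3 - <<'E'
from h import *
print(brow(Rdown(90),[.535,.19,.25]), pose()[:3,3], st()["opening"])
E
```

```text
time_s: 1.9
position: [0.3187, 0.4251, 0.2723]
tcp_rot: [[-0.968, 0.252, 0.0], [0.252, 0.968, -0.0], [-0.001, -0.0, -1.0]]
force: [0.7, 1.0, 0.1]
opening: 0.68
grasp_force: 0.0
time_s: 2.5
position: [0.4824, 0.2451, 0.2522]
tcp_rot: [[-1.0, 0.009, 0.004], [0.009, 1.0, -0.001], [-0.004, -0.001, -1.0]]
force: [0.5, 0.7, -0.1]
opening: 0.654
grasp_force: 0.0
[-0.2656 -0.2733  0.0119 -0.0002  0.0012 -0.0029] [0.4824 0.2451 0.2522] 0.65384934908976
```

```bash
python3 -m pendant '[[-0.27,-0.27,0.16,0,0,0,-0.3],[-0.27,-0.27,0.16,0,0,0,-0.3],[-0.27,-0.27,0.16,0,0,0,-0.3],[-0.27,-0.27,0.16,0,0,0,-0.3]]'
python3 - <<'E'
from h import *
im,d,K,T=cap("wrist"); P=cloud(d,K,T); save("w1.png",im)
print(look_for("loupe_centre","wrist"),look_for("chip","wrist"))
m=(P[...,2]>.038)&(P[...,2]<.055)&(abs(P[...,0]-.558)<.03)&(abs(P[...,1]-.19)<.03)
q=P[m]; print(len(q),np.median(q,0),q.min(0),q.max(0),(q.min(0)+q.max(0))/2)
hsv=cv2.cvtColor(im,cv2.COLOR_RGB2HSV); g=(hsv[...,0]>45)&(hsv[...,0]<90)&(hsv[...,1]>90)&(abs(P[...,2]-.008)<.006)
g=cv2.morphologyEx(g.astype(np.uint8),cv2.MORPH_OPEN,np.ones((3,3)))
Q=P[g>0][:,:2].astype(np.float32); print("board",cv2.minAreaRect(Q))
E
```

```text
time_s: 2.9
position: [0.5312, 0.195, 0.2199]
tcp_rot: [[-1.0, 0.004, -0.002], [0.004, 1.0, 0.0], [0.002, 0.0, -1.0]]
force: [0.1, 0.7, -0.2]
opening: 0.651
grasp_force: 0.0
[{'extent': [127.8, 249.7, 202.9, 316.8], 'conf': 0.75}, {'extent': [283.9, 238.9, 338.2, 297.1], 'conf': 0.69}, {'extent': [418.9, 31.7, 488.3, 96.5], 'conf': 0.56}] [{'extent': [252.6, 204.4, 374.1, 316.5], 'conf': 0.92}]
1403 [0.5566 0.1886 0.0408] [0.5423 0.1745 0.038 ] [0.571  0.2031 0.0469] [0.5567 0.1888 0.0424]
board ((0.5807942152023315, 0.09626718610525131), (0.0778888389468193, 0.2774505913257599), 13.419257164001465)
```

View pics/w1.png

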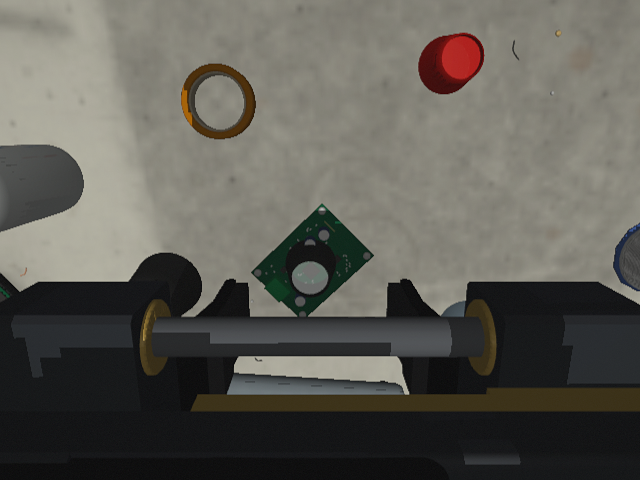

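```bash
python3 -m pendant '[[-0.128,-0.031,0.25,0,0,0,-0.3],[-0.128,-0.031,0.45,0,0,0,-0.3],[-0.128,-0.031,0.6,0,0,0,-0.3],[-0.128,-0.031,0.645,0,0,0,-0.3],[-0.128,-0.031,0.645,0,0,0,-0.3]]'
python3 -m pendant '[[0,0,0,0,0,0,1],[0,0,0,0,0,0,1],[0,0,0,0,0,0,1],[0,0,0,0,0,0,1],[0,0,0,0,0,0,1],[0,0,0,0,0,0,1]]'
```

```text
time_s: 3.55
position: [0.5561, 0.1894, 0.0906]
tcp_rot: [[-1.0, 0.001, -0.003], [0.001, 1.0, -0.0], [0.003, -0.0, -1.0]]
force: [-0.2, -0.1, 0.0]
opening: 0.648
grasp_force: 0.0
time_s: 4.15
position: [0.5579, 0.1888, 0.0924]
tcp_rot: [[-1.0, 0.003, 0.002], [0.003, 1.0, 0.0], [-0.002, 0.0, -1.0]]
force: [-1.0, 0.5, 5.5]
opening: 0.359
grasp_force: 30.1
```

```bash
python3 -m pendant '[[0,0,-0.1,0,0,0,1],[0,0,-0.3,0,0,0,1],[0.05,0.2,-0.5,0,0,0,1],[0.235,0.4,-0.5,0,0,0,1],[0.235,0.6,-0.5,0,0,0,1],[0.235,0.856,-0.5,0,0,0,1],[0.235,0.856,-0.5,0,0,0,1],[0.235,0.856,-0.5,0,0,0,1]]'
python3 - <<'E'
from h import *
im,d,K,T=cap("wrist"); P=cloud(d,K,T); save("w2.png",im)
print(look_for("chip","wrist"),look_for("loupe_centre","wrist"),pose()[:3,3])
im,d,K,T=cap("top"); P=cloud(d,K,T)
c=look_for("chip","top")[0]["extent"];print(c)
hsv=cv2.cvtColor(im,cv2.COLOR_RGB2HSV); g=(hsv[...,0]>45)&(hsv[...,0]<90)&(hsv[...,1]>90)&(abs(P[...,0]-.556)<.08)&(abs(P[...,1]-.19)<.08)
print("board",cv2.minAreaRect(P[g][:,:2].astype(np.float32)))
i0=np.load("top0.npz"); h0=cv2.cvtColor(i0["im"],cv2.COLOR_RGB2HSV); P0=cloud(i0["d"],i0["K"],i0["T"])
g0=(h0[...,0]>45)&(h0[...,0]<90)&(h0[...,1]>90)&(abs(P0[...,0]-.556)<.08)&(abs(P0[...,1]-.19)<.08)
print("board0",cv2.minAreaRect(P0[g0][:,:2].astype(np.float32)))
save("t2.png",cv2.resize(im[200:290,260:380],(800,600)))
E
```

```text
time_s: 4.95
position: [0.5099, 0.361, 0.191]
tcp_rot: [[-1.0, -0.0, -0.0], [-0.0, 1.0, -0.001], [0.0, -0.001, -1.0]]
force: [-0.3, -0.8, -0.4]
opening: 0.356
grasp_force: 29.6
[{'extent': [10.7, 240.3, 120.6, 316.0], 'conf': 0.65}] [{'extent': [154.2, 62.3, 224.7, 127.1], 'conf': 0.83}, {'extent': [275.1, 254.0, 360.7, 357.0], 'conf': 0.63}, {'extent': [11.7, 240.9, 123.6, 316.1], 'conf': 0.21}] [0.5105 0.3585 0.1908]
[288.8, 219.5, 329.1, 264.0]
board ((0.5600988864898682, 0.19037392735481262), (0.0519283302128315, 0.07265466451644897), 44.841068267822266)
board0 ((0.560111403465271, 0.19045887887477875), (0.05193393677473068, 0.07288019359111786), 45.24496841430664)
```

View pics/t2.png

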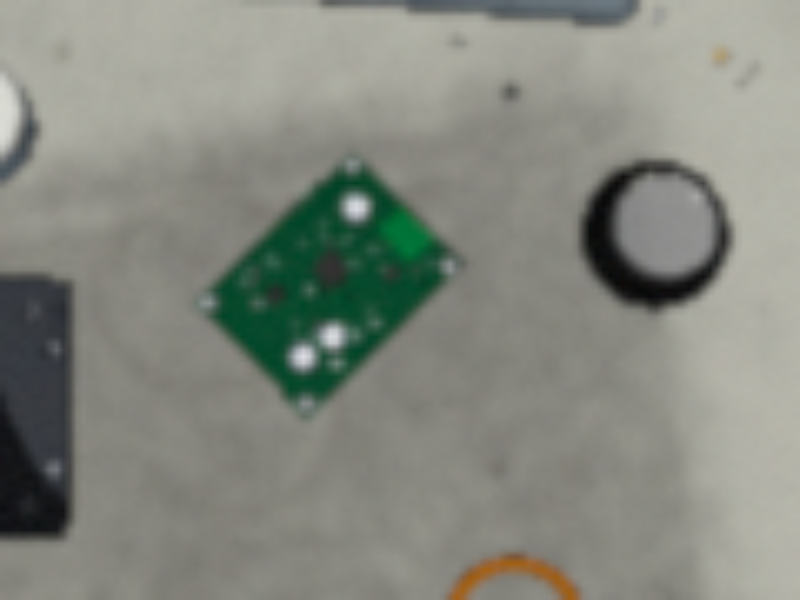

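```bash
python3 -m pendant '[[0,0,0.2,0,0,0,1],[0,0,0.4,0,0,0,1],[0,0,0.5,0,0,0,1],[0,0,0.53,0,0,0,1],[0,0,0.53,0,0,0,1]]'
python3 -m pendant '[[0,0,0.01,0,0,0,1],[0,0,0.015,0,0,0,1],[0,0,0.015,0,0,0,1]]'
```

```text
time_s: 5.7
position: [0.5106, 0.3585, 0.0854]
tcp_rot: [[-1.0, 0.004, -0.002], [0.004, 1.0, -0.001], [0.002, -0.001, -1.0]]
force: [-0.1, 0.6, -0.1]
opening: 0.36
grasp_force: 29.6
time_s: 6.0
position: [0.5114, 0.3591, 0.0846]
tcp_rot: [[-1.0, 0.003, 0.001], [0.003, 1.0, -0.0], [-0.001, -0.0, -1.0]]
force: [-1.6, -3.1, 10.8]
opening: 0.362
grasp_force: 30.5
```

```bash
python3 -m pendant '[[0,0,0,0,0,0,-0.3],[0,0,0,0,0,0,-0.3],[0,0,0,0,0,0,-0.3],[0,0,-0.2,0,0,0,-0.3],[0,0,-0.45,0,0,0,-0.3],[0,0,-0.7,0,0,0,-0.3],[0,0,-0.95,0,0,0,-0.3],[0,0,-0.95,0,0,0,-0.3]]'
python3 - <<'E'
from h import *
im,d,K,T=cap("wrist"); P=cloud(d,K,T); save("w3.png",im)
m=(P[...,2]>.031)&(P[...,2]<.05)&(abs(P[...,0]-.51)<.03)&(abs(P[...,1]-.36)<.03)
q=P[m]; print(len(q),np.median(q,0),q.min(0),q.max(0))
# wrist look at chip corner; and view of scope: top-down go over (x,y) 
print(st()["joint_positions"])
E
```

```text
time_s: 6.8
position: [0.5144, 0.3617, 0.2803]
tcp_rot: [[-1.0, 0.002, 0.015], [0.002, 1.0, 0.007], [-0.015, 0.007, -1.0]]
force: [0.3, 0.5, 0.5]
opening: 0.647
grasp_force: 0.0
960 [0.5102 0.358  0.033 ] [0.4963 0.3441 0.031 ] [0.5249 0.3719 0.0392]
[ 24.9411  31.1818  83.0653   0.0038  65.1958 -64.9191]
```

```bash
python3 -m pendant '[[0,-0.1,-0.2,0,0,0,-1],[0,-0.3,-0.45,0,0,0,-1],[0,-0.5,-0.7,0,0,0,-1],[0,-0.75,-0.9,0,0,0,-1],[0,-1,-1,0,0,0,-1],[0,-1,-1,0,0,0,-1]]'
python3 - <<'E'
from h import *
z=np.load("top0.npz"); P=cloud(z["d"],z["K"],z["T"]); print(P[106,372],P[95,420],P[60:115,300:440].reshape(-1,3)[:,0].min(), np.nanmin(P[60:122,300:440][P[60:122,300:440][...,2]>.35],0),np.nanmax(P[60:122,300:440][P[60:122,300:440][...,2]>.35],0))
print(brow(Rdown(90),[.65,-.06,.48]))
E
```

```text
time_s: 7.45
position: [0.5098, 0.1582, 0.4718]
tcp_rot: [[-1.0, 0.002, -0.002], [0.002, 1.0, -0.001], [0.002, -0.001, -1.0]]
force: [1.3, 0.1, -0.8]
opening: 0.988
grasp_force: 0.0
[0.6536 0.1282 0.7621] [0.6682 0.077  0.754 ] nan [0.6463 0.0531 0.7214] [0.6994 0.2027 0.8175]
[-0.7036 -1.0893 -0.0418 -0.0002 -0.0007 -0.0008]
```

```bash
python3 -m pendant '[[0,-0.25,0,0,0,0,-1],[0,-0.5,0,0,0,0,-1],[0,-0.75,0,0,0,0,-1],[0,-1,0.1,0,0,0,-1],[-0.2,-1,0.15,0,0,0,-1],[-0.4,-1,0.15,0,0,0,-1],[-0.55,-1,0.15,0,0,0,-1],[-0.55,-1,0.15,0,0,0,-1]]'
python3 - <<'E'
from h import *
im,d,K,T=cap("wrist"); np.savez("w4.npz",im=im,d=d,K=K,T=T); save("w4.png",im); P=cloud(d,K,T)
print(T[:3,3])
for t in ("scope_tube","scope_collar","collar_lug","scope_rib","grip_left"):
    print(t,[(np.round(r["extent"]),r["conf"]) for r in look_for(t,"wrist")[:2]])
E
```

```text
time_s: 8.25
position: [0.6224, -0.0412, 0.4383]
tcp_rot: [[-1.0, 0.003, -0.003], [0.003, 1.0, 0.001], [0.003, 0.001, -1.0]]
force: [-0.8, -0.1, -0.4]
opening: 1.005
grasp_force: 0.0
[ 0.5521 -0.0421  0.5323]
scope_tube [(array([244., 173., 439., 411.]), 0.82)]
scope_collar [(array([243., 356., 325., 392.]), 0.58)]
collar_lug [(array([242., 356., 323., 395.]), 0.7)]
scope_rib [(array([241., 172., 321., 410.]), 0.84)]
grip_left [(array([243., 170., 324., 412.]), 0.57), (array([331.,  42., 385., 103.]), 0.3)]
```

View pics/w4.png

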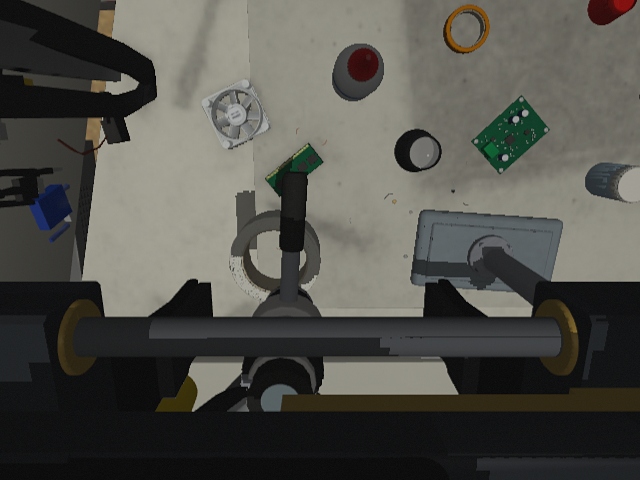

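```bash
python3 -m pendant '[[0.2,-0.05,0,0,0,0,-1],[0.4,-0.08,0,0,0,0,-1],[0.4,-0.08,0,0,0,0,-1],[0.4,-0.08,0,0,0,0,-1]]'
python3 - <<'E'
from h import *
im,d,K,T=cap("wrist"); np.savez("w5.npz",im=im,d=d,K=K,T=T); P=cloud(d,K,T)
print(T[:3,3])
for t in ("scope_tube","scope_collar","collar_lug","scope_rib"):
    print(t,[(np.round(r["extent"]),r["conf"]) for r in look_for(t,"wrist")[:2]])
def reg(m): q=P[m]; return len(q),np.median(q,0),q.min(0),q.max(0)
near=(abs(P[...,0]-.69)<.05)&(abs(P[...,1]+.06)<.05)
print("eye",*reg(near&(P[...,2]>.328))); print("collar",*reg(near&(P[...,2]>.305)&(P[...,2]<.318)))
save("w5.png",cv2.resize(im[130:370,170:490],(800,600),interpolation=cv2.INTER_CUBIC))
E
```

```text
time_s: 8.95
position: [0.5386, -0.056, 0.4433]
tcp_rot: [[-1.0, 0.003, 0.002], [0.003, 1.0, -0.0], [-0.002, -0.0, -1.0]]
force: [1.0, 0.5, 0.4]
opening: 1.004
grasp_force: 0.0
[ 0.4678 -0.0567  0.5369]
scope_tube [(array([286., 291., 334., 395.]), 0.63)]
scope_collar []
collar_lug [(array([450.,  80., 494., 126.]), 0.31)]
scope_rib [(array([287., 294., 329., 394.]), 0.97)]
  return _methods._mean(a, axis=axis, dtype=dtype,
  ret = um.true_divide(
Traceback (most recent call last):
ValueError: zero-size array to reduction operation minimum which has no identity
```

```bash
python3 -m pendant '[[-0.2,0,0,0,0,0,-1],[-0.4,0,0,0,0,0,-1],[-0.6,0,-0.05,0,0,0,-1],[-0.75,0,-0.05,0,0,0,-1],[-0.75,0,-0.05,0,0,0,-1],[-0.75,0,-0.05,0,0,0,-1]]'
python3 - <<'E'
from h import *
im,d,K,T=cap("wrist"); np.savez("w5.npz",im=im,d=d,K=K,T=T); P=cloud(d,K,T)
print(T[:3,3])
save("w5.png",cv2.resize(im[90:330,160:480],(800,600),interpolation=cv2.INTER_CUBIC))
for t in ("scope_tube","scope_collar","collar_lug","scope_rib"):
    print(t,[(np.round(r["extent"]),r["conf"]) for r in look_for(t,"wrist")[:2]])
def reg(m): q=P[m]; return (len(q),np.median(q,0),q.min(0),q.max(0)) if len(q) else ()
near=(abs(P[...,0]-.69)<.05)&(abs(P[...,1]+.06)<.05)
print("eye",*reg(near&(P[...,2]>.328)&(P[...,2]<.36))); print("collar",*reg(near&(P[...,2]>.305)&(P[...,2]<.318)))
E
```

```text
time_s: 9.8
position: [0.6902, -0.0563, 0.4507]
tcp_rot: [[-1.0, 0.002, -0.002], [0.002, 1.0, 0.0], [0.002, 0.0, -1.0]]
force: [-0.6, -0.5, 0.7]
opening: 0.999
grasp_force: 0.0
[ 0.6198 -0.0572  0.5446]
scope_tube [(array([266.,  56., 640., 381.]), 0.91)]
scope_collar [(array([266., 196., 350., 272.]), 0.78), (array([270.,  54., 640., 385.]), 0.6)]
collar_lug []
scope_rib [(array([265.,  55., 638., 382.]), 0.87)]
eye 3731 [ 0.6856 -0.0621  0.3415] [ 0.669  -0.0842  0.328 ] [ 0.704  -0.0444  0.3442]
collar 904 [ 0.6664 -0.0661  0.3139] [ 0.6547 -0.0863  0.305 ] [ 0.7009 -0.0389  0.318 ]
```

View pics/w5.png

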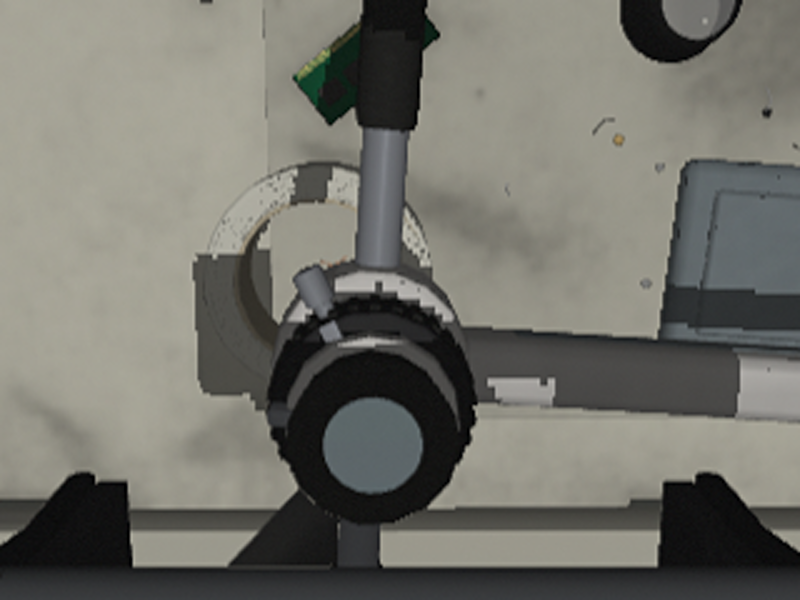

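Run:
```python
from h import *
z=np.load("w5.npz"); P=cloud(z["d"],z["K"],z["T"])
near=(abs(P[...,0]-.69)<.05)&(abs(P[...,1]+.06)<.05)
for lo in (.335,.339,.341):
    q=P[near&(P[...,2]>lo)&(P[...,2]<.36)]; c,r=cv2.minEnclosingCircle(q[:,:2].astype(np.float32)); print(lo,len(q),c,r)
q=P[near&(P[...,2]>.339)&(P[...,2]<.36)]; A=np.c_[q[:,:2],np.ones(len(q))]; print("plane",np.linalg.lstsq(A,q[:,2],rcond=None)[0])
for n,(u,v) in dict(lugend=(284,201),lug=(287,207),lugroot=(292,222),rib=(272,255)).items(): print(n,P[v-1:v+2,u-1:u+2].reshape(-1,3).mean(0))
# arm bar top points, from top cam
t=np.load("top0.npz"); Q=cloud(t["d"],t["K"],t["T"])[150:175,340:425].reshape(-1,3); Q=Q[(Q[:,2]>.265)&(Q[:,2]<.285)]
print("bar line y->x",np.polyfit(Q[:,1],Q[:,0],1),"z",np.polyfit(Q[:,1],Q[:,2],1))
H=cloud(t["d"],t["K"],t["T"])[138:185,305:345].reshape(-1,3)
for lo,hi in((.27,.30),(.2,.27)):
    h=H[(H[:,2]>lo)&(H[:,2]<hi)];print("turret",len(h),h.min(0),h.max(0))
```

```text
0.335 3604 (0.6867086887359619, -0.06178218498826027) 0.017850350588560104
0.339 3604 (0.6867086887359619, -0.06178218498826027) 0.017850350588560104
0.341 2798 (0.686534583568573, -0.06189163774251938) 0.01767912693321705
plane [-0.0018 -0.0261  0.3412]
lugend [ 0.6577 -0.0756  0.3132]
lug [ 0.6612 -0.0741  0.3127]
lugroot [ 0.668  -0.071   0.3204]
rib [ 0.6842 -0.0815  0.3282]
bar line y->x [0.0734 0.6912] z [-0.0214  0.2734]
turret 350 [0.6697 0.1266 0.27  ] [0.7244 0.1859 0.2777]
turret 396 [0.6682 0.1262 0.2002] [0.7489 0.1913 0.27  ]
```

```bash
python3 - <<'E'
from h import *
print(pose()[:3,3],st()["joint_positions"],row(Rdown(90),[.6866,-.0625,.363]))
E
python3 -m pendant '[[0.018,-0.031,0,0,0,0,-1],[0.018,-0.031,0.15,0,0,0,-1],[0.018,-0.031,0.3,0,0,0,-1],[0.018,-0.031,0.4,0,0,0,-1],[0.018,-0.031,0.438,0,0,0,-1],[0.018,-0.031,0.438,0,0,0,-1]]'
```

```text
[ 0.6888 -0.0565  0.4528] [ -13.926    29.1467   58.6772   -0.0029   92.1648 -103.7769] [ 0.0112 -0.0302  0.4492 -0.      0.0001 -0.0008]
time_s: 10.65
position: [0.6853, -0.063, 0.3638]
tcp_rot: [[-1.0, 0.003, -0.002], [0.003, 1.0, 0.0], [0.002, 0.0, -1.0]]
force: [-0.4, 0.4, 0.8]
opening: 1.001
grasp_force: 0.0
```

```bash
python3 -m pendant '[[0.003,0,0,0,0,0.04,-1],[0.003,0,0,0,0,0.08,-1],[0.003,0,0,0,0,0.1,-1],[0.003,0,0,0,0,0.1,-1]]'
python3 -m pendant '[[0,0,0,0,0,0,1],[0,0,0,0,0,0,1],[0,0,0,0,0,0,1],[0,0,0,0,0,0,1],[0,0,0,0,0,0,1],[0,0,0,0,0,0,1],[0,0,0,0,0,0,1]]'
```

```text
time_s: 11.05
position: [0.686, -0.063, 0.3669]
tcp_rot: [[-0.95, 0.311, 0.004], [0.311, 0.95, -0.001], [-0.004, 0.0, -1.0]]
force: [-0.1, -0.7, 0.2]
opening: 1.001
grasp_force: 0.0
time_s: 11.75
position: [0.6857, -0.0613, 0.3645]
tcp_rot: [[-0.95, 0.311, 0.001], [0.311, 0.95, 0.003], [0.0, 0.003, -1.0]]
force: [1.6, 3.9, 0.4]
opening: 0.518
grasp_force: 30.0
```

```bash
python3 -m pendant '[[0,0,0,0,0,-0.04,1],[0,0,0,0,0,-0.08,1],[0,0,0,0,0,-0.12,1],[0,0,0,0,0,-0.16,1],[0,0,0,0,0,-0.2,1],[0,0,0,0,0,-0.24,1],[0,0,0,0,0,-0.28,1],[0,0,0,0,0,-0.32,1]]'
python3 -m pendant '[[0,0,0,0,0,-0.019,1],[0,0,0,0,0,-0.019,1]]'; python3 -c "
from h import *
print(st()['joint_positions'],st()['moment'])"
```

```text
time_s: 12.55
position: [0.6858, -0.0626, 0.3645]
tcp_rot: [[-0.769, -0.64, 0.001], [-0.64, 0.769, 0.0], [-0.001, -0.0, -1.0]]
force: [2.1, 1.0, -0.5]
opening: 0.519
grasp_force: 29.9
time_s: 12.75
position: [0.6857, -0.0627, 0.3645]
tcp_rot: [[-0.733, -0.68, 0.001], [-0.68, 0.733, 0.0], [-0.0, -0.0, -1.0]]
force: [0.9, 1.7, -0.5]
opening: 0.521
grasp_force: 29.9
[ -14.5013   31.8378   67.0775    0.0118   81.0539 -147.3765] [ 0.3848 -0.0513  0.0449]
```

```bash
python3 -m pendant '[[0,0,0,0,0,0,-1],[0,0,0,0,0,0,-1],[0,0,0,0,0,0,-1],[0,0,0,0,0,0,-1],[0,0,-0.15,0,0,0,-1],[0,0,-0.3,0,0,0,-1],[0,0,-0.44,0,0,0,-1],[0,0,-0.44,0,0,0,-1]]'
python3 -m pendant '[[0,0,0,0,0,0.05,-1],[0,0,0,0,0,0.1,-1],[0,0,0,0,0,0.15,-1],[0,0,0,0,0,0.2,-1],[0,0,0,0,0,0.239,-1],[0,0,0,0,0,0.239,-1],[0,0,0,0,0,0.239,-1]]'
python3 - <<'E'
from h import *
im,d,K,T=cap("wrist"); np.savez("w6.npz",im=im,d=d,K=K,T=T); P=cloud(d,K,T)
save("w6.png",cv2.resize(im[90:330,160:480],(800,600),interpolation=cv2.INTER_CUBIC))
near=(abs(P[...,0]-.69)<.06)&(abs(P[...,1]+.06)<.06)
q=P[near&(P[...,2]>.339)&(P[...,2]<.36)]; c,r=cv2.minEnclosingCircle(q[:,:2].astype(np.float32)); print(c,r,np.median(q[:,2]))
c=np.array(c); 
R=np.hypot(P[...,0]-c[0],P[...,1]-c[1]); m=near&(R>.0265)&(R<.036)&(abs(P[...,2]-.312)<.008); q=P[m]
a=np.degrees(np.arctan2(q[:,1]-c[1],q[:,0]-c[0]))%360; print(len(a),np.median(a),a.min(),a.max())
E
```

```text
time_s: 13.55
position: [0.6867, -0.0632, 0.4583]
tcp_rot: [[-0.733, -0.68, 0.01], [-0.68, 0.733, -0.003], [-0.005, -0.009, -1.0]]
force: [0.4, 0.1, -0.6]
opening: 0.997
grasp_force: 0.0
time_s: 14.25
position: [0.6852, -0.0627, 0.4518]
tcp_rot: [[-1.0, -0.001, -0.001], [-0.001, 1.0, 0.0], [0.001, 0.0, -1.0]]
force: [0.1, 0.5, -0.2]
opening: 1.002
grasp_force: 0.0
(0.6865289807319641, -0.061755869537591934) 0.01797187328338623 0.3415480583449044
173 264.8922716388268 258.86547588270486 272.5943541861553
```

View pics/w6.png

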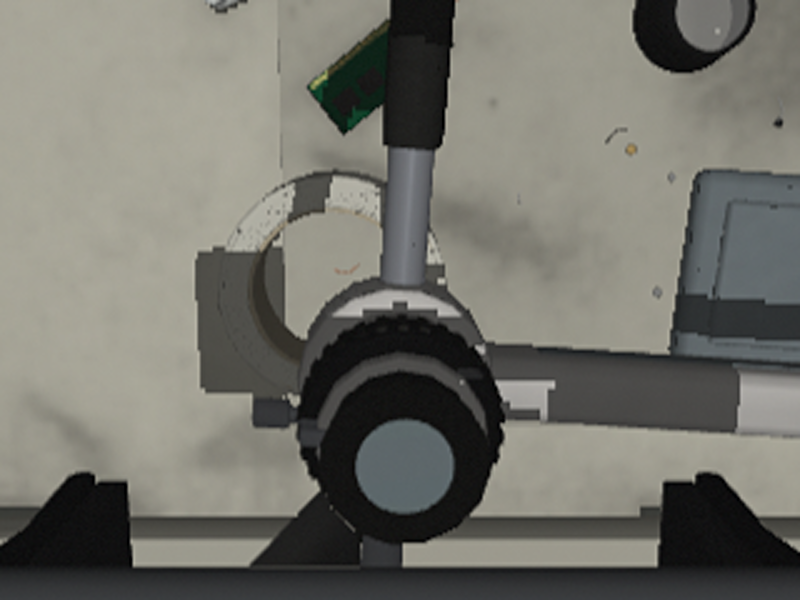

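```bash
cat >> h.py <<'E'
COL=np.array([.7037,.1718]); 
def grip_pose(a_deg,th_deg,off=.085,zh=.26): # world tool pose gripping grip_left, arm dir angle, tilt
    a=np.radians(a_deg); t=np.radians(th_deg)
    A=np.array([np.cos(a),np.sin(a),0]); Z=np.array([0,0,1.])
    d=A*np.cos(t)-Z*np.sin(t); up=Z*np.cos(t)+A*np.sin(t)   # arm dir, tube up
    y=np.cross(up,-d)
    g=np.r_[COL,zh]+.235*d+off*y
    R=np.stack([np.cross(-d,-up),-d,-up],1)
    return R,g+.051*up
E
python3 - <<'E'
from h import *
R,p=grip_pose(265.8,-1.4); print(p,R); print(row(R,p))
E
```

```text
[ 0.6018 -0.055   0.3167] [[-0.9973  0.0732 -0.0018]
 [ 0.0732  0.997  -0.0244]
 [ 0.     -0.0244 -0.9997]]
[ 0.4164  0.0384  0.6767  0.0078 -0.0001  0.0234]
```

```bash
python3 -m pendant '[[0.2,0.02,0,0.008,0,0.023,-0.3],[0.415,0.038,0,0.008,0,0.023,-0.3],[0.415,0.038,0.2,0.008,0,0.023,-0.3],[0.415,0.038,0.4,0.008,0,0.023,-0.3],[0.415,0.038,0.58,0.008,0,0.023,-0.3],[0.415,0.038,0.67,0.008,0,0.023,-0.3],[0.415,0.038,0.67,0.008,0,0.023,-0.3]]'
python3 -m pendant '[[0,0,0,0,0,0,1],[0,0,0,0,0,0,1],[0,0,0,0,0,0,1],[0,0,0,0,0,0,1],[0,0,0,0,0,0,1],[0,0,0,0,0,0,1],[0,0,0,0,0,0,1]]'
python3 - <<'E'
from h import *
T=pose(); print(T[:3,3], st()["opening"])
# rotate about column by steps from the current pose
for k in range(1,6):
    r=Ro.from_euler("z",-6.2*k,degrees=True).as_matrix(); c=np.r_[COL,0]
    print(row(r@T[:3,:3],c+r@(T[:3,3]-c),T))
E
```

```text
time_s: 15.0
position: [0.6006, -0.0545, 0.3153]
tcp_rot: [[-0.997, 0.073, -0.008], [0.073, 0.997, -0.023], [0.007, -0.024, -1.0]]
force: [0.2, -0.4, -0.7]
opening: 0.652
grasp_force: 0.0
time_s: 15.7
position: [0.6025, -0.0552, 0.319]
tcp_rot: [[-0.997, 0.075, -0.0], [0.075, 0.997, -0.026], [-0.001, -0.026, -1.0]]
force: [0.6, -2.1, 1.2]
opening: 0.171
grasp_force: 30.0
[ 0.6025 -0.0552  0.319 ] 0.17129228736998764
[ 0.1239  0.0522 -0.0015  0.      0.0009  0.0344]
[ 0.2413  0.1174 -0.0034  0.0001  0.0018  0.0689]
[ 0.3511  0.195  -0.0056  0.0001  0.0027  0.1033]
[ 0.4518  0.2839 -0.008   0.0002  0.0036  0.1377]
[ 0.5424  0.3832 -0.0107  0.0002  0.0045  0.1722]
```

```bash
python3 -m pendant '[[0.124,0.052,-0.0015,0,0.001,0.0344,1],[0.241,0.117,-0.0034,0,0.002,0.0689,1],[0.351,0.195,-0.0056,0,0.003,0.1033,1],[0.452,0.284,-0.008,0,0.0035,0.1377,1],[0.542,0.383,-0.0107,0,0.0045,0.1722,1],[0.542,0.383,-0.0107,0,0.0045,0.1722,1]]'
python3 -m pendant '[[0.124,0.052,-0.0015,0,0.001,0.0344,1],[0.241,0.117,-0.0034,0,0.002,0.0689,1],[0.351,0.195,-0.0056,0,0.003,0.1033,1],[0.452,0.284,-0.008,0,0.0035,0.1377,1],[0.542,0.383,-0.0107,0,0.0045,0.1722,1],[0.542,0.383,-0.0107,0,0.0045,0.1722,1]]'
python3 - <<'E'
from h import *
T=pose(); a=np.degrees(np.arctan2(*T[:2,1][::-1]))
print("arm dir",a+180,T[:3,3], "expect",grip_pose(a+180,-1.4)[1])
im,d,K,Tw=cap("top"); P=cloud(d,K,Tw); np.savez("top7.npz",im=im,d=d,K=K,T=Tw)
save("t7.png",cv2.resize(im[90:330,160:480],(800,600)))
E
```

```text
time_s: 16.3
position: [0.4985, 0.0318, 0.319]
tcp_rot: [[-0.816, 0.577, -0.014], [0.577, 0.816, -0.018], [0.001, -0.023, -1.0]]
force: [-0.4, 1.9, -0.8]
opening: 0.172
grasp_force: 30.1
time_s: 16.9
position: [0.456, 0.1566, 0.319]
tcp_rot: [[-0.405, 0.914, -0.023], [0.914, 0.405, -0.009], [0.001, -0.024, -1.0]]
force: [-0.3, 1.9, 1.0]
opening: 0.171
grasp_force: 30.0
arm dir 203.8681356476191 [0.456  0.1566 0.319 ] expect [0.4556 0.155  0.3167]
```

View pics/t7.png

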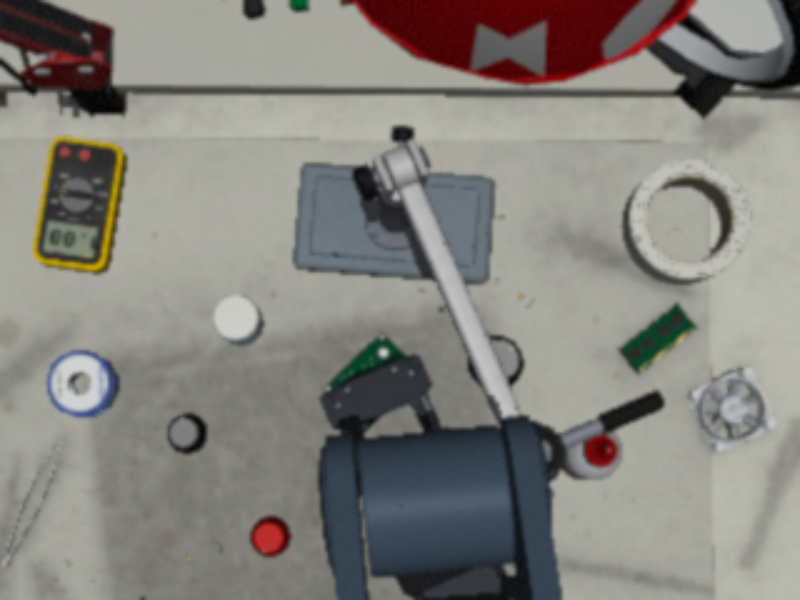

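```bash
python3 -m pendant '[[0.124,0.052,-0.0015,0,0.001,0.0344,1],[0.241,0.117,-0.0034,0,0.002,0.0689,1],[0.351,0.195,-0.0056,0,0.003,0.1033,1],[0.452,0.284,-0.008,0,0.0035,0.1377,1],[0.542,0.383,-0.0107,0,0.0045,0.1722,1],[0.542,0.383,-0.0107,0,0.0045,0.1722,1]]'
python3 - <<'E'
from h import *
def ray(u,v,K,T,z):
    d=T[:3,:3]@np.array([(u-K[0,2])/K[0,0],(v-K[1,2])/K[1,1],1]); return T[:3,3]+d*(z-T[2,3])/d[2]
z=np.load("top0.npz"); print("top board",ray(309.3,242.6,z["K"],z["T"],.008),"spot",ray(309.5,240.2,z["K"],z["T"],.01))
z=np.load("w4.npz"); im=z["im"]; P=cloud(z["d"],z["K"],z["T"])
hsv=cv2.cvtColor(im,cv2.COLOR_RGB2HSV); g=((hsv[...,0]>40)&(hsv[...,0]<90)&(hsv[...,1]>80)); g[:, :440]=0; g[200:]=0
q=np.argwhere(g)[:,::-1]; R=[ray(u,v,z["K"],z["T"],.008)[:2] for u,v in q]; print("w4 board",cv2.minAreaRect(np.array(R,np.float32)))
save("w4c.png",cv2.resize(im[85:185,460:560],(600,600),interpolation=cv2.INTER_CUBIC))
T=pose(); a=180+np.degrees(np.arctan2(*T[:2,1][::-1])); print("arm",a,T[:3,3],grip_pose(a,-1.4)[1])
E
```

```text
time_s: 17.55
position: [0.4836, 0.2861, 0.3189]
tcp_rot: [[0.125, 0.992, -0.025], [0.992, -0.125, 0.006], [0.002, -0.026, -1.0]]
force: [-1.3, 1.8, 2.9]
opening: 0.172
grasp_force: 30.0
top board [0.559  0.1893 0.008 ] spot [0.5643 0.1889 0.01  ]
w4 board ((0.5593312978744507, 0.18964287638664246), (0.055385373532772064, 0.07549399882555008), 44.108768463134766)
arm 172.80803085031187 [0.4836 0.2861 0.3189] [0.4825 0.2854 0.3167]
```

View pics/w4c.png

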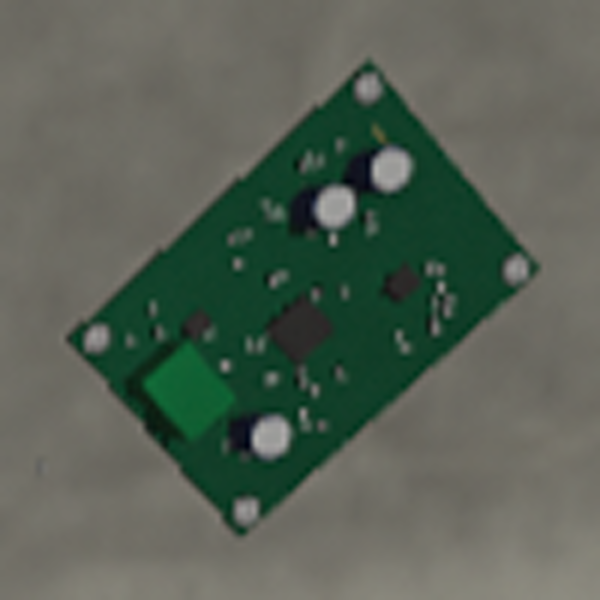

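Run:
```python
from h import *
T=pose(); a=180+np.degrees(np.arctan2(*T[:2,1][::-1])); print(a)
ar=np.radians(a); ax=np.cross([0,0,1],[-np.cos(ar),-np.sin(ar),0]); c=np.r_[COL,.26]
for k in range(1,6):
    r=Ro.from_rotvec(-ax*np.radians(25.9*k/5)).as_matrix(); p=c+r@(T[:3,3]-c); print(row(r@T[:3,:3],p,T),p)
```

```text
172.80803085031187
[-0.0002 -0.0191  0.1068 -0.0288 -0.     -0.0001] [0.4792 0.2866 0.2977]
[-0.0005 -0.0284  0.2148 -0.0576 -0.     -0.0001] [0.4768 0.2869 0.2761]
[-0.0008 -0.028   0.3233 -0.0863 -0.     -0.0002] [0.4764 0.287  0.2544]
[-0.001  -0.0178  0.4313 -0.1151 -0.     -0.0003] [0.4778 0.2868 0.2328]
[-0.0013  0.0022  0.5379 -0.1439 -0.     -0.0003] [0.4812 0.2864 0.2113]
```

```bash
python3 -m pendant '[[0,-0.019,0.107,-0.0288,0,0,1],[0,-0.028,0.215,-0.0576,0,0,1],[-0.001,-0.028,0.323,-0.0863,0,0,1],[-0.001,-0.018,0.431,-0.1151,0,0,1],[-0.001,0.002,0.538,-0.1439,0,0,1],[-0.001,0.002,0.538,-0.1439,0,0,1],[-0.001,0.002,0.538,-0.1439,0,0,1]]'
python3 - <<'E'
from h import *
im,d,K,T=cap("top"); np.savez("top8.npz",im=im,d=d,K=K,T=T)
im,d,K,T=cap("wrist"); np.savez("w8.npz",im=im,d=d,K=K,T=T)
save("both8.png",np.hstack([cv2.resize(np.load("top8.npz")["im"][130:330,240:440],(400,400)),cv2.resize(im,(400,400))]))
E
```

```text
time_s: 18.25
position: [0.4802, 0.2836, 0.2104]
tcp_rot: [[0.126, 0.904, 0.408], [0.992, -0.114, -0.054], [-0.002, 0.412, -0.911]]
force: [2.9, 1.0, -9.3]
opening: 0.169
grasp_force: 30.0
```

View pics/both8.png

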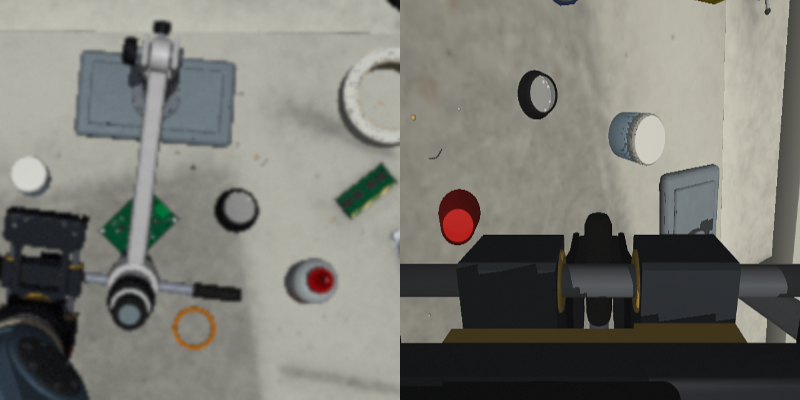

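```bash
python3 -m pendant '[[0,0,0,0,0,0,-0.3],[0,0,0,0,0,0,-0.3],[0,0,0,0,0,0,-0.3],[0,0,0,0,0,0,-0.3]]'
python3 -m pendant '[[0,0,-0.15,0,0,0,-0.3],[0,0,-0.35,0,0,0,-0.3],[0,0,-0.55,0,0,0,-0.3],[0,0,-0.75,0,0,0,-0.3],[0,0,-0.75,0,0,0,-0.3]]'
cat > meas.py <<'E'
from h import *
im,d,K,T=cap("top"); P=cloud(d,K,T); np.savez("top9.npz",im=im,d=d,K=K,T=T)
chip=np.array([.5598,.1894,.010])
H=np.r_[COL,.26]
q=P.reshape(-1,3); q=q[(abs(q[:,0]-.52)<.09)&(abs(q[:,1]-.2)<.05)&(q[:,2]>.1)&(q[:,2]<.3)]
# eyepiece end: highest local plane near robot side
e=q[(q[:,0]<.50)&(q[:,2]>.20)]; print(len(e),e.min(0),e.max(0))
# fit plane of eyepiece disc by RANSAC
rng=np.random.default_rng(0); best=None
for _ in range(3000):
    a,b,c=e[rng.choice(len(e),3,0)]; n=np.cross(b-a,c-a); l=np.linalg.norm(n)
    if l<1e-5: continue
    n/=l; n*=np.sign(n[2]); m=abs((e-a)@n)<.0015
    if n[2]>.8 and (best is None or m.sum()>best.sum()): best=m
f=e[best]; c0=f.mean(0); n=np.linalg.svd(f-c0)[2][2]; n*=np.sign(n[2])
print("disc",len(f),c0,n,"tilt",np.degrees(np.arccos(n[2])),"dir",np.degrees(np.arctan2(n[1],n[0]))%360, f.min(0),f.max(0))
# arm bar: top points
B=P.reshape(-1,3); 
u=np.array([np.cos(np.radians(172.9)),np.sin(np.radians(172.9))]); s=(B[:,:2]-COL)@u; l=(B[:,:2]-COL)@np.array([-u[1],u[0]])
m=(s>.05)&(s<.17)&(abs(l)<.016)&(B[:,2]>.15)&(B[:,2]<.27)
zz=np.polyfit(s[m],B[m,2],1); ll=np.polyfit(s[m],l[m],1); print("bar slope deg",np.degrees(np.arctan(-zz[0])),"z at col",zz[1],"dir off deg",np.degrees(np.arctan(ll[0])),"lat at col",ll[1],m.sum())
E
python3 meas.py
```

```text
time_s: 18.75
position: [0.4805, 0.2852, 0.2126]
tcp_rot: [[0.127, 0.902, 0.412], [0.992, -0.116, -0.051], [0.002, 0.415, -0.91]]
force: [-0.3, -0.1, 0.2]
opening: 0.451
grasp_force: 0.0
time_s: 19.25
position: [0.4187, 0.2943, 0.354]
tcp_rot: [[0.125, 0.899, 0.42], [0.992, -0.116, -0.046], [0.008, 0.422, -0.906]]
force: [-0.2, 0.6, 0.3]
opening: 0.648
grasp_force: 0.0
521 [0.4462 0.1748 0.2005] [0.4978 0.2212 0.2394]
disc 142 [0.4618 0.1988 0.2284] [-0.4045  0.0986  0.9092] tilt 24.60312699850149 dir 166.30301072419908 [0.4462 0.1827 0.2205] [0.4784 0.2167 0.2366]
bar slope deg 24.606609560220324 z at col 0.26969024006867653 dir off deg 0.5017149761713707 lat at col 0.0003309841820211193 650
```

```bash
python3 -m pendant '[[0,0,-0.2,0,0,0,-0.3],[-0.2,0,-0.2,0,0,0,-0.3],[-0.4,0,-0.2,0,0,0,-0.3],[-0.6,0,-0.2,0,0,0,-0.3],[-0.7,0,-0.2,0,0,0,-0.3],[-0.7,0,-0.2,0,0,0,-0.3]]'
python3 - <<'E'
from h import *
im,d,K,T=cap("wrist"); P=cloud(d,K,T); np.savez("w10.npz",im=im,d=d,K=K,T=T)
q=P.reshape(-1,3); t=np.radians(24.6); a=np.radians(173)
A=np.array([np.cos(a),np.sin(a),0]); up=A*np.sin(t)+np.array([0,0,np.cos(t)]); dd=A*np.cos(t)-np.array([0,0,np.sin(t)]); y=np.cross(up,-dd)
C=np.r_[COL,.26]+.235*dd; L=(q-C)@np.stack([-dd,y,up],1)
m=(abs(L[:,0])<.045)&(abs(L[:,1])<.045)&(L[:,2]>.068)&(L[:,2]<.085); e=L[m]
print(len(e)); c,r=cv2.minEnclosingCircle(e[:,:2].astype(np.float32)); print("eyepiece in predicted tube frame",c,r,np.median(e[:,2]))
A_=np.c_[e[:,:2],np.ones(len(e))]; print("plane",np.linalg.lstsq(A_,e[:,2],rcond=None)[0])
for ch in ([.5592,.1895,.01],[.5643,.1889,.01]): print("chip",np.stack([-dd,y,up])@(np.array(ch)-C))
m=(np.hypot(L[:,0]-c[0],L[:,1]-c[1])>.0265)&(np.hypot(L[:,0],L[:,1])<.037)&(abs(L[:,2]-.042)<.007); print("lug",m.sum(),L[m].mean(0) if m.any() else "")
g=look_for("chip","wrist"); print(g[:1])
hsv=cv2.cvtColor(im,cv2.COLOR_RGB2HSV); k=(hsv[...,0]>40)&(hsv[...,0]<90)&(hsv[...,1]>80)&(abs(P[...,0]-.56)<.07)&(abs(P[...,1]-.19)<.07)&(P[...,2]<.03)
print("board",k.sum(), cv2.minAreaRect(P[k][:,:2].astype(np.float32)) if k.any() else "")
m=(abs(q[:,0]-.51)<.03)&(abs(q[:,1]-.36)<.03)&(q[:,2]>.03)
z=np.load("top9.npz"); Q=cloud(z["d"],z["K"],z["T"]).reshape(-1,3)
h=cv2.cvtColor(z["im"],cv2.COLOR_RGB2HSV).reshape(-1,3); k=(h[:,0]>45)&(h[:,0]<90)&(h[:,1]>90)&(abs(Q[:,0]-.556)<.06)&(abs(Q[:,1]-.19)<.06); print("top board",cv2.minAreaRect(Q[k][:,:2].astype(np.float32)))
print(pose()[:3,3],st()["force"])
E
```

```text
time_s: 19.9
position: [0.3833, 0.1538, 0.3832]
tcp_rot: [[0.131, 0.904, 0.408], [0.991, -0.12, -0.054], [-0.0, 0.411, -0.911]]
force: [0.6, 0.3, 1.0]
opening: 0.65
grasp_force: 0.0
2665
eyepiece in predicted tube frame (0.00035598373506218195, -0.002662571845576167) 0.017697622999548912 0.07536241014288332
plane [-0.0001  0.0036  0.0754]
chip [-0.0014 -0.     -0.1667]
chip [ 0.0032 -0.     -0.1688]
lug 119 [-0.0298 -0.0028  0.0456]
[{'extent': [281.1, 98.7, 309.6, 138.8], 'conf': 0.94}]
board 284 ((0.537111222743988, 0.2115069478750229), (0.0544317401945591, 0.014328649267554283), 44.31984329223633)
top board ((0.5597829222679138, 0.19074960052967072), (0.05189048498868942, 0.07322761416435242), 45.2089729309082)
[0.3845 0.1556 0.3839] [-0.1846  0.1883  0.439 ]
```

```bash
python3 -c "
from rig import bot
print(bot.hand_in())"
```

```text
the job is handed in; nothing more can be done
None
```

I handed the job in at about 20 s of the 72 s limit, and no verdict came back. By my measurements the loupe stands upright on the desk about 0.17 m from the chip, the board has not moved measurably, the tube's axis is within about 3 mm of the chip, the lug is under the rib, and the robot touches nothing.

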